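# Feed one square washer and nudge it onto the yellow spot

### The job

Press the red plunger of the washer feeder all the way down once and let it come back up, so that a single square washer is pushed out onto the bench. Then push that washer across the bench with the fingertips, never lifting it, until it lies flat and wholly within the yellow spot. Leave the other washers in the feeder, and leave the oil bottle, the steel angle and the tape measure where they stand.

Things in the scene. Friction and masses are not known exactly. Their poses are not given: they have to be found in the camera images.
- feeder: Blue washer feeder, fixed. Origin: on the bench under the centre of its washer stack; z up; washers come out along its -y. In mm: base plate x -32..32, y -22..104, 3 high; open-topped magazine x -25..25, y -24..24, 40 high; housing x -28..28, y 24..102, 100 high; plunger at x 0, y 60. A full press leaves the lowest washer flat on the bench, centre near x 0, y -70.
- plunger_top (a point): Centre of the flat top of the round red plunger knob (40 mm diameter), 170 mm above the bench when up. It is pressed straight down; the knob goes 45 mm down, to 125 mm above the bench.
- plunger (a joint): Plunger depth in m: 0 is up, 0.045 is fully down. A spring brings it back up by itself; pressing takes about 9 N at first and 11 to 17 N on the way, and it ends on a hard stop.
- washer1: The lowest washer in the feeder, the one that comes out: square steel plate washer 40 x 40 mm, 8 mm thick, with a 14 mm hole, 85 g. Origin: centre of its underside; z is up through the hole, x and y are parallel to its sides. In the feeder its underside is 3 mm above the bench.
- washer2: Second washer from below in the feeder, like washer1; it drops to the bottom of the magazine after one press. Origin: centre of its underside.
- washer3: Third washer from below in the feeder. Origin: centre of its underside.
- washer4: Top washer in the feeder. Origin: centre of its underside, 27 mm above the bench at the start.
- spot_yellow: The goal: round yellow spot painted flat on the bench, 110 mm diameter. Origin: its centre. It lies to one side or the other of where the washer comes out, about 105 to 120 mm from there.
- spot_white: A like white painted spot on the other side; not the goal.
- oil_bottle: White oil bottle with an orange cap, 52 mm diameter, 135 mm high, standing loose beyond the place where the washer comes out. Origin: centre of its underside. To be left alone.
- angle: Loose steel angle, 60 mm long, 50 mm wide and 60 mm high, 6 mm thick. Origin: centre of its footprint, on the bench. To be left alone.
- tape: Loose green tape measure, 70 x 36 mm, 62 mm high. Origin: centre of its underside. To be left alone.
There are look-alikes about, which are no part of the job. There is more than one size of the feeder; the job needs the largest.

How it is judged:
By the outcome, as a careful person would: the job done as asked, in the order asked, and still so for the second after the job is handed in, with the robot touching nothing.
It also fails if it takes over 45 s, if anything falls off the work surface, if the arm or the gripper's body presses on something with over 40 N, if the wrist force passes 120 N, or if a joint passes its speed limit or range.

### The arm

A 6-joint arm with a two-finger parallel gripper is mounted at the origin on the work surface. World frame = base frame: x ahead of the robot, y to its left, z up, the work surface at z = 0. Lengths are in m, angles in rad, forces in N, time in s.
With the tool pointing down it reaches from about 0.375 to 0.9 m from the base axis. Payload 3.1 kg.
Tool frame: the origin (TCP) lies between the finger pads; the fingertips stand env.tip_reach ahead of it and the grasp point (between the pads) lies 6 mm ahead of it (env.tip_reach is the distance from the TCP to the fingertips, in m); x points along the fingers, y is the direction in which the jaws open and shut, and the axes are right-handed (so a half turn about x gives the same grasp; the last joint's range is limited). The gripper opens to 85 mm and grips with 20 to 120 N. Pads are 22 mm wide; open, the fingers measure 114 mm over their backs; the gripper's body (76 mm by 85 mm) begins 54 mm behind the grasp point. The pads swing forward as they close: fully open they stand 13 mm farther back than shut.
Start: joints at [1.079, 0.527, 1.433, -0, 1.181, -0.178], TCP at [0.192, 0.595, 0.256] pointing down, gripper open.
Joint ranges: [-3.08, 3.08], [-0.75, 2.2], [0.22, 2.44], [-1.43, 4.57], [0, 2.65], [-2.85, 2.85]. Speed limits (rad/s): [2.79, 2.79, 3.14, 3.14, 3.14, 3.14].

### API

Orientations are given as [roll, pitch, yaw] about the fixed x, y, z axes, in that order (R = Rz(yaw) Ry(pitch) Rx(roll)).
In Python, from bench import monitor, optics, env gives the robot as it stands.
- The arm moves only by the tool servo_tool, never from a script. Its argument "moves" is one flat list of numbers, 7 for each row, row after row: the shift along the world's x, y, z in cm, then the turn, a rotation vector about the world's x, y, z in degrees, then the finger opening in cm, from 0 to 8.54. In form: [x, y, z, rx, ry, rz, jaw, x, y, z, rx, ry, rz, jaw, ...]. A call has 1 to 12 rows; each row shifts and turns the commanded pose from where the row before left it; what a row does not reach is not made up. A row lasts 1/8 s, in which the tool goes at most 62.5 mm and 10.7 degrees, less where a joint would pass 70% of its speed; a pose out of reach is approached as far as the arm can. A call with a gripper value outside its range is refused whole. The fingers move at their own pace and stop on an object; "squeeze" is the grip in N (left out, the last holds). Time passes only in rows, so rows that do not move let the fingers close. It gives the time, the measured TCP pose, the force and the opening at its end, in the units of the state.
- monitor.observe(): the state, without advancing time (a new reading comes with each control period).
- optics.camera(name): name is "side" or "top" or "wrist"; returns (picture, depth): 400x640x3 uint8, red, green, blue; 400x640 float32, m along the optical axis (not along the pixel's ray), 0 where there is no reading.
- optics.camera_info(name): a dict with "intrinsics" (3x3 intrinsics, pixels), "D" ([k1, k2, p1, p2, k3] as OpenCV has them; the pictures are not rectified), "R" (3x3) and "t" (3): a world point X has camera coordinates R X + t. Camera axes: x right, y down, z forward; pixel columns grow to the right and rows downward; lengths in m; the calibration is good to about 2 mm. A picture is of the moment at which its call begins: read the wrist's pose just before it. camera_info takes no time and is no camera call; for the wrist camera it gives the pose at the moment of the call.
- env.job_done(): hands the job in, once; it reports no verdict.
The state is a dict: "clock": time; "qpos": joint angles; "qd": joint speeds; "joint_efforts": joint torques, N m; "tcp_pos": TCP position; "eef_rot": TCP orientation; "contact_force": force on the tool from outside, world axes, zero at the start; "ft_torque": the same for the moment, N m; "width": finger opening in m.
Only numpy, scipy, OpenCV 4.12 (cv2) and the standard library are available. Lean on these libraries where they do the work, as an engineer would, in place of code of your own. Each camera call takes 0.05 s, during which the arm holds its last target.

## Working session

There is one attempt and no reset: what is moved stays moved. The work goes in short steps, Python scripts to look and compute and a tool call to move; the robot and the scene stay as the last step left them, time stands still between calls to the robot, and variables do not carry over. Pictures are saved under pics/ and viewed, and the job is handed in when it is done.

Besides the shell and the picture viewer there is one more tool, called as name(argument=value, ...) on one line, values as JSON. servo_tool: Moves the arm, as the interface text tells. Its arguments: {"type":"object","properties":{"moves":{"type":"array","items":{"type":"number"}},"squeeze":{"type":"number"}},"required":["moves"]}

```bash
ls; mkdir -p pics; cat > h.py <<'E'
import numpy as np, cv2
from bench import monitor, optics, env
def cam(n,name):
    info=optics.camera_info(n); im,d=optics.camera(n)
    cv2.imwrite(f'pics/{name}.png',im[:,:,::-1]); np.savez(f'pics/{name}.npz',im=im,d=d,K=info['intrinsics'],D=info['D'],R=info['R'],t=info['t'])
    return im,d,info
def load(name): 
    z=np.load(f'pics/{name}.npz'); return z
def ray(z,uv,h):
    p=cv2.undistortPoints(np.array(uv,float).reshape(-1,1,2),z['K'],z['D']).reshape(-1,2)
    R,t=z['R'],z['t']; C=-R.T@t
    d=np.c_[p,np.ones(len(p))]@R
    s=(h-C[2])/d[:,2]
    return C+d*s[:,None]
def pts(z):
    d=z['d'];v,u=np.mgrid[0:400,0:640]
    p=cv2.undistortPoints(np.stack([u.ravel(),v.ravel()],1).astype(float).reshape(-1,1,2),z['K'],z['D']).reshape(-1,2)
    c=np.c_[p,np.ones(len(p))]*d.reshape(-1,1)
    return ((c-z['t'])@z['R']).reshape(400,640,3)
E
python3 - <<'E'
from h import *
cam('top','top0');cam('side','side0')
s=monitor.observe();print(s);print(env.tip_reach)
E
```

```text
pics
{'clock': 0.1, 'qpos': array([ 1.07950800e+00,  5.28378323e-01,  1.43374301e+00,  1.60660274e-05,
        1.18144555e+00, -1.78497941e-01]), 'qd': array([ 1.17649047e-03, -3.65340549e-03, -2.40183271e-03,  1.07776153e-03,
        1.94682326e-04,  4.94370152e-05]), 'joint_efforts': array([-1.27613712e-03, -4.43309748e+01, -1.78585947e+01, -2.56593521e-04,
        3.93071488e-03,  1.02478427e-05]), 'tcp_pos': array([0.1920058 , 0.59415631, 0.25543821]), 'eef_rot': array([-1.7568168 ,  1.56882204, -2.0696133 ]), 'contact_force': array([-0.15309515, -0.23439995,  0.87140328]), 'ft_torque': array([-0.03516623, -0.04619231,  0.01221577]), 'width': 0.08535751205180547}
0.025
```

View pics/top0.png

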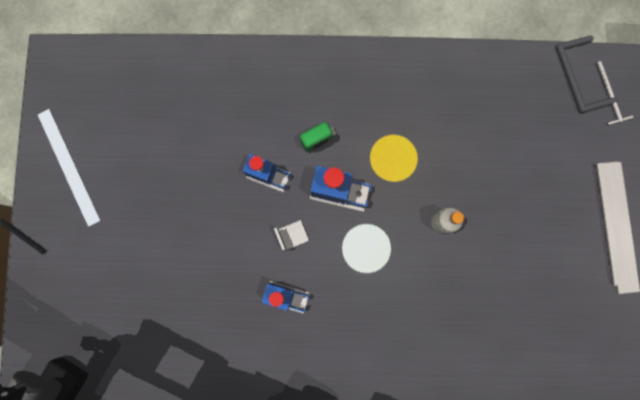

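View pics/side0.png

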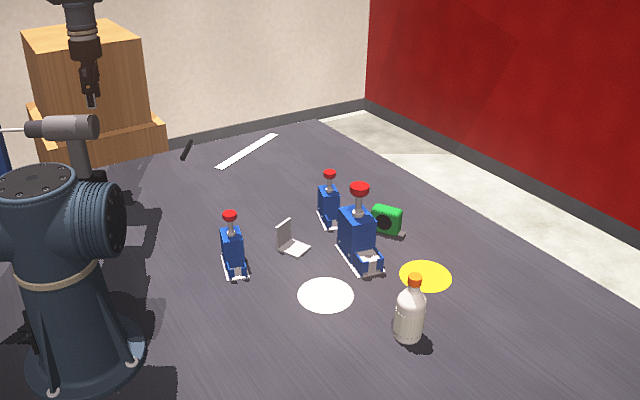

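Top view: the large feeder's knob is at (334,177) and its outlet points right, towards the bottle at (450,219). The yellow spot is at (394,158), the white one at (367,248), the tape at (318,136) and the angle at (292,235). Next I'll measure these.

```bash
cat > m.py <<'E'
from h import *
z=load('top0');P=pts(z);im=z['im']
print('campos',-z['R'].T@z['t']); print(z['R'].round(3))
hsv=cv2.cvtColor(im,cv2.COLOR_RGB2HSV)
def comps(m,name,h,amin=30):
    n,l,s,c=cv2.connectedComponentsWithStats(m.astype(np.uint8))
    for i in range(1,n):
        if s[i,4]>=amin:
            print(name,c[i].round(1),s[i,4],'plane',ray(z,[c[i]],h)[0].round(4),'depthmed',np.median(P[l==i],axis=0).round(4))
H,S,V=hsv[...,0],hsv[...,1],hsv[...,2]
comps(((H<6)|(H>174))&(S>180)&(V>120),'red',.17)
comps((H>20)&(H<32)&(S>150)&(V>120),'yellow',0,200)
comps((H>50)&(H<75)&(S>120),'green',.062)
comps((H>105)&(H<125)&(S>150)&(V>80),'blue',.1)
comps((H>8)&(H<18)&(S>180)&(V>150),'orange',.135)
comps((S<40)&(V>190),'white',0,300)
E
python3 m.py
python3 - <<'E'
from h import *
im=load('top0')['im'][110:270,220:480]
cv2.imwrite('pics/crop0.png',cv2.resize(im,None,fx=3,fy=3,interpolation=cv2.INTER_CUBIC)[:,:,::-1])
E
```

```text
campos [0.41235347 0.02849635 1.14565478]
[[ 0.018 -1.    -0.002]
 [-0.993 -0.017 -0.118]
 [ 0.118  0.004 -0.993]]
red [256.1 162.7] 118 plane [0.6015 0.156  0.17  ] depthmed [0.61   0.162  0.1238]
red [333.5 177.3] 264 plane [0.5751 0.0035 0.17  ] depthmed [0.5754 0.0043 0.1704]
red [276.  298.8] 105 plane [0.339  0.1098 0.17  ] depthmed [0.3351 0.1136 0.1237]
yellow [393.2 157.7] 1719 plane [ 0.6517 -0.1381  0.    ] depthmed [ 6.515e-01 -1.377e-01  5.000e-04]
green [315.5 135. ] 477 plane [0.6863 0.0416 0.062 ] depthmed [0.6866 0.0424 0.0608]
blue [256.6 172.9] 177 plane [0.5934 0.1633 0.1   ] depthmed [0.5978 0.1657 0.0726]
blue [325.5 186.2] 438 plane [0.5676 0.0183 0.1   ] depthmed [0.5617 0.0258 0.0999]
blue [270.8 291.6] 152 plane [0.348  0.1266 0.1   ] depthmed [0.3498 0.133  0.0728]
blue [284.8 305.6] 41 plane [0.3203 0.0972 0.1   ] depthmed [0.3172 0.0987 0.0728]
orange [456.9 217.4] 90 plane [ 0.5037 -0.247   0.135 ] depthmed [ 0.5042 -0.2471  0.1349]
white [ 68.3 167.6] 1519 plane [0.6165 0.6183 0.    ] depthmed [0.6154 0.6172 0.0015]
white [618.3 227.2] 2877 plane [ 0.4991 -0.6618  0.    ] depthmed [ 0.4978 -0.6527  0.0154]
white [296.6 232.9] 323 plane [0.4744 0.081  0.    ] depthmed [0.474  0.0802 0.0058]
white [366.1 248. ] 1802 plane [ 0.4429 -0.0767  0.    ] depthmed [ 4.428e-01 -7.650e-02  4.000e-04]
```

View pics/crop0.png

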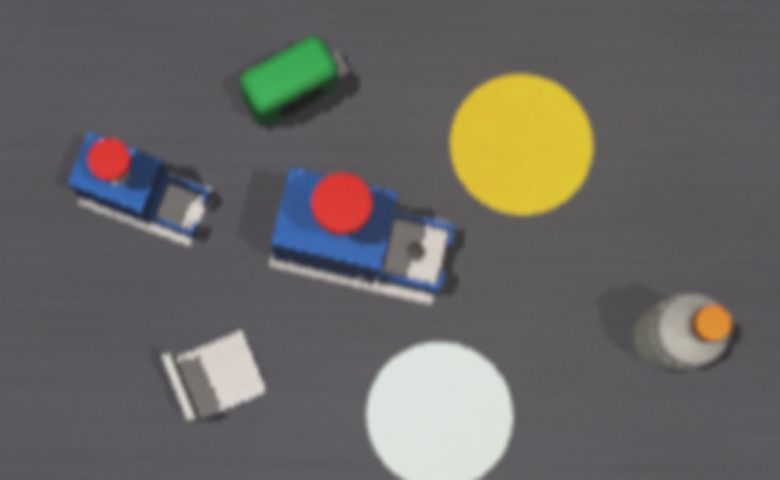

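```bash
python3 - <<'E'
from h import *
z=load('top0');P=pts(z)
k=ray(z,[[333.5,177.3]],.17)[0];m=ray(z,[[359,193.3]],.035)[0]
print(k,m,np.linalg.norm((m-k)[:2]),np.degrees(np.arctan2(*(m-k)[1::-1])))
# base plate lower edge, z=.003
e=ray(z,np.array([[272,263],[432,300]])/3.+[220,110],.003); print('edge',e,np.degrees(np.arctan2(*(e[1]-e[0])[1::-1])))
sel=(abs(P[...,2]-.1)<.006)&(np.abs(P[...,0]-.57)<.08)&(np.abs(P[...,1]-.01)<.08)
q=P[sel][:,:2].astype(np.float32);print(len(q),cv2.minAreaRect(q*1000))
sel=(abs(P[...,2]-.04)<.003)&(np.abs(P[...,0]-.57)<.08)&(np.abs(P[...,1]+.04)<.08)
q=P[sel][:,:2].astype(np.float32);print(len(q),cv2.minAreaRect(q*1000))
sel=(P[...,2]>.166)&(P[...,2]<.18)&(np.abs(P[...,0]-.57)<.08)&(np.abs(P[...,1])<.08)
q=P[sel][:,:2].astype(np.float32);print(len(q),cv2.minEnclosingCircle(q*1000),q.mean(0))
E
```

```text
[0.5750589  0.00355123 0.17      ] [ 0.56264113 -0.05693668  0.035     ] 0.06174940732596885 -101.60126662947722
edge [[ 0.5550211   0.05063562  0.003     ]
 [ 0.52888805 -0.07107562  0.003     ]] -102.1181936186982
682 ((577.2606811523438, 6.522605895996094), (77.9150619506836, 56.68489456176758), 77.41088104248047)
138 ((567.8553466796875, -25.465320587158203), (108.88052368164062, 51.484066009521484), 81.44314575195312)
313 ((576.5858764648438, 3.728825092315674), 19.802122116088867) [0.57617044 0.00372606]
```

```bash
python3 - <<'E'
from h import *
from scipy.spatial.transform import Rotation as R
s=monitor.observe()
M=R.from_euler('xyz',s['eef_rot']).as_matrix();print(M.round(3))
print('jaw angle',np.degrees(np.arctan2(M[1,1],M[0,1])))
print(s['clock'],np.array([.576,.0037])-s['tcp_pos'][:2])
E
```

```text
[[-0.001  0.308  0.951]
 [-0.002  0.951 -0.308]
 [-1.    -0.002 -0.   ]]
jaw angle 72.07810101501597
0.1 [ 0.3839942  -0.59045631]
```

servo_tool(moves=[3.2, -4.9, 0, 0, 0, 0.5, 0, 3.2, -4.9, 0, 0, 0, 0.5, 0, 3.2, -4.9, 0, 0, 0, 0.5, 0, 3.2, -4.9, 0, 0, 0, 0.5, 0, 3.2, -4.9, 0, 0, 0, 0.5, 0, 3.2, -4.9, 0, 0, 0, 0.5, 0, 3.2, -4.9, 0, 0, 0, 0.5, 0, 3.2, -4.9, 0, 0, 0, 0.5, 0, 3.2, -4.9, 0, 0, 0, 0.5, 0, 3.2, -4.9, 0, 0, 0, 0.5, 0, 3.2, -4.9, 0, 0, 0, 0.6, 0, 3.2, -5.0, 0, 0, 0, 0, 0], squeeze=40)

```text
clock: 1.6
tcp_pos: [0.5769, 0.004, 0.256]
eef_rot: [2.774, 1.57, 2.559]
contact_force: [0.2, 0.6, 1.3]
width: -0.0002
```

servo_tool(moves=[0, 0, 0, 0, 0, 0, 0, 0, 0, 0, 0, 0, 0, 0])

```text
clock: 1.85
tcp_pos: [0.5754, 0.0058, 0.2556]
eef_rot: [2.981, 1.568, 2.765]
contact_force: [-0.5, -0.4, 0.1]
width: 0.0003
```

servo_tool(moves=[0, -0.1, -2.5, 0, 0, 0, 0, 0, 0, -2.5, 0, 0, 0, 0, 0, 0, -0.8, 0, 0, 0, 0, 0, 0, -0.8, 0, 0, 0, 0, 0, 0, -0.7, 0, 0, 0, 0, 0, 0, -0.7, 0, 0, 0, 0])

```text
clock: 2.6
tcp_pos: [0.5751, 0.0062, 0.1797]
eef_rot: [2.655, 1.569, 2.441]
contact_force: [-7.7, 1.8, 21.2]
width: 0.0002
```

servo_tool(moves=[0, 0, -0.6, 0, 0, 0, 0, 0, 0, -0.6, 0, 0, 0, 0, 0, 0, -0.6, 0, 0, 0, 0, 0, 0, -0.4, 0, 0, 0, 0])

```text
clock: 3.1
tcp_pos: [0.5751, 0.0062, 0.1573]
eef_rot: [2.678, 1.569, 2.464]
contact_force: [-6.9, 1.3, 16.8]
width: 0.0002
```

servo_tool(moves=[0, 0, -0.4, 0, 0, 0, 0, 0, 0, -0.3, 0, 0, 0, 0])

```text
clock: 3.35
tcp_pos: [0.5751, 0.0062, 0.1503]
eef_rot: [2.682, 1.569, 2.468]
contact_force: [-6.6, 2.8, 16.3]
width: -0.0003
```

servo_tool(moves=[0, 0, -0.2, 0, 0, 0, 0, 0, 0, 0, 0, 0, 0, 0])

```text
clock: 3.6
tcp_pos: [0.5751, 0.0062, 0.15]
eef_rot: [2.508, 1.57, 2.294]
contact_force: [-9.6, 1.3, 25.0]
width: -0.0002
```

servo_tool(moves=[0, 0, -0.2, 0, 0, 0, 0, 0, 0, 0, 0, 0, 0, 0])

```text
clock: 3.85
tcp_pos: [0.5752, 0.0062, 0.1499]
eef_rot: [1.69, 1.57, 1.476]
contact_force: [-12.6, 2.2, 36.1]
width: 0.0003
```

servo_tool(moves=[0, 0, 1.0, 0, 0, 0, 0, 0, 0, 1.5, 0, 0, 0, 0, 0, 0, 2.0, 0, 0, 0, 0, 0, 0, 2.5, 0, 0, 0, 0, 0, 0, 3.0, 0, 0, 0, 0, 0, 0, 2.0, 0, 0, 0, 0])

```text
clock: 4.6
tcp_pos: [0.5773, 0.0048, 0.2655]
eef_rot: [-0.027, 1.567, -0.242]
contact_force: [0.0, -0.8, -0.2]
width: 0.0003
```

```bash
python3 - <<'E'
from h import *
cam('side','side1');cam('top','top1')
for n in ('top1','side1'):
    im=load(n)['im'];c=im[110:270,260:480] if n=='top1' else im[160:320,260:480]
    cv2.imwrite(f'pics/{n}c.png',cv2.resize(c,None,fx=3,fy=3,interpolation=cv2.INTER_CUBIC)[:,:,::-1])
print(monitor.observe()['tcp_pos'])
E
```

```text
[0.57827772 0.00459727 0.26640902]
```

View pics/top1c.png

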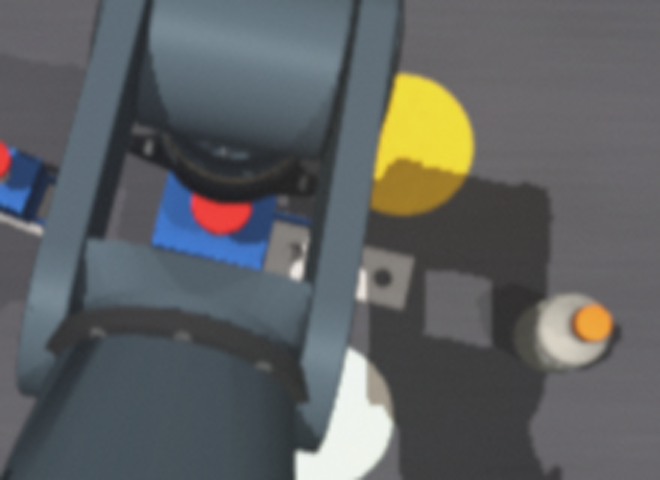

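View pics/side1c.png

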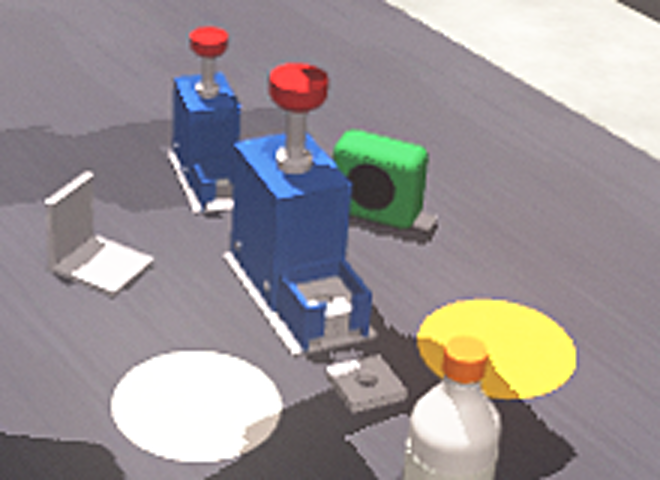

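The press ejected one washer: its hole is at crop (383,278) in the top view and (368,378) in the side view. The knob is back up. Now its position and angle.

```bash
python3 - <<'E'
from h import *
z=load('top1')
f=lambda p:np.array(p)/3.-1/3+[260,110]
print('top hole',ray(z,[f([383,278])],.008))
e=ray(z,[f([413,257]),f([402,309])],.008);print(e,np.degrees(np.arctan2(*(e[1]-e[0])[1::-1])))
zs=load('side1');g=lambda p:np.array(p)/3.-1/3+[260,160]
print('side hole',ray(zs,[g([368,379])],.008))
# corners side left, right, top(back), front
q=ray(zs,[g([328,375]),g([357,412]),g([407,392]),g([377,357])],.008);print(q, q.mean(0))
for a,b in((0,1),(1,2),(3,2),(0,3)):print(np.linalg.norm(q[a]-q[b]),np.degrees(np.arctan2(*(q[b]-q[a])[1::-1])))
P=pts(zs)
sel=(P[...,2]>.005)&(P[...,2]<.012)&(np.hypot(P[...,0]-.548,P[...,1]+.123)<.045)
qq=P[sel][:,:2].astype(np.float32)*1000;print(len(qq),cv2.minAreaRect(qq))
P=pts(z)
sel=(P[...,2]>.005)&(P[...,2]<.012)&(np.hypot(P[...,0]-.548,P[...,1]+.123)<.045)
qq=P[sel][:,:2].astype(np.float32)*1000;print(len(qq),cv2.minAreaRect(qq))
E
```

```text
top hole [[ 0.54675624 -0.12346963  0.008     ]]
[[ 0.56316182 -0.14620765  0.008     ]
 [ 0.52346663 -0.13786419  0.008     ]] 168.12989478138553
side hole [[ 0.5487986  -0.12543964  0.008     ]]
[[ 0.52894332 -0.10774689  0.008     ]
 [ 0.52160293 -0.14771418  0.008     ]
 [ 0.56196885 -0.14988129  0.008     ]
 [ 0.56875925 -0.11050187  0.008     ]] [ 0.54531859 -0.12896106  0.008     ]
0.04063576016277883 -100.40696930036142
0.040424052481705094 -3.0730801565249326
0.039960588248552364 -99.78359720246338
0.039911123998793464 -3.9581482553824263
258 ((548.0655517578125, -123.65277099609375), (43.08037567138672, 40.686832427978516), 77.04869842529297)
245 ((543.5147094726562, -133.0157470703125), (56.417667388916016, 47.51640319824219), 80.17407989501953)
```

servo_tool(moves=[-2.0, -3.0, 0, 0, 0, 0, 1, -2.0, -3.0, 0, 0, 0, 0, 1, -2.0, -3.0, 0, 0, 0, 0, 1, -2.0, -2.8, 0, 0, 0, 0, 1, 0, 0, -5, 0, 0, 0, 1, 0, 0, -5, 0, 0, 0, 1, 0, 0, -5, 0, 0, 0, 1, 0, 0, -4, 0, 0, 0, 1, 0, 0, -2, 0, 0, 0, 1, 0, 0, -1, 0, 0, 0, 1, 0, 0, 0, 0, 0, 0, 1])

```text
clock: 6.08
tcp_pos: [0.4961, -0.1132, 0.0427]
eef_rot: [2.947, 1.57, 2.732]
contact_force: [-0.1, 0.3, -0.2]
width: 0.0098
```

servo_tool(moves=[0, 0, -0.8, 0, 0, 0, 1, 0, 0, -0.5, 0, 0, 0, 1, 0, 0, -0.2, 0, 0, 0, 1, 0, 0, 0, 0, 0, 0, 1])

```text
clock: 6.58
tcp_pos: [0.4963, -0.1134, 0.0284]
eef_rot: [-0.261, 1.571, -0.476]
contact_force: [-0.9, 0.5, 0.7]
width: 0.0099
```

```bash
python3 - <<'E'
from h import *
cam('side','side2')
im=load('side2')['im'];c=im[160:320,260:480]
cv2.imwrite(f'pics/side2c.png',cv2.resize(c,None,fx=3,fy=3,interpolation=cv2.INTER_CUBIC)[:,:,::-1])
E
```

```text
(no output)
```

View pics/side2c.png

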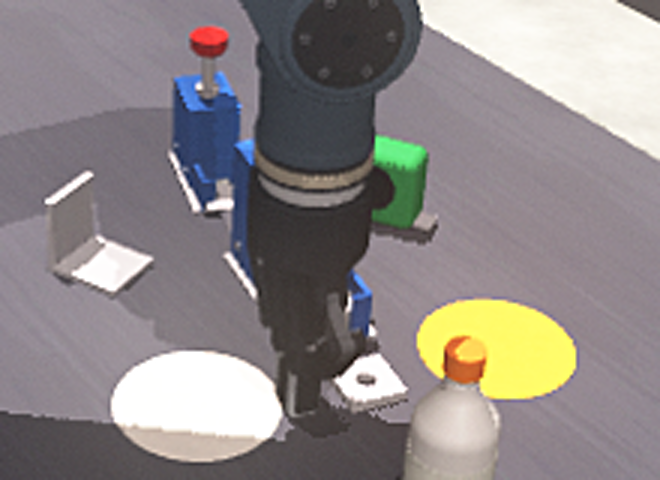

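servo_tool(moves=[0.8, -0.17, -0.1, 0, 0, 0, 1, 0.8, -0.17, 0, 0, 0, 0, 1, 0.5, -0.1, 0, 0, 0, 0, 1, 0.8, -0.12, 0, 0, 0, 0, 1, 1, -0.15, 0, 0, 0, 0, 1, 1, -0.15, 0, 0, 0, 0, 1, 1, -0.15, 0, 0, 0, 0, 1, 1, -0.15, 0, 0, 0, 0, 1, 1, -0.15, 0, 0, 0, 0, 1, 1, -0.15, 0, 0, 0, 0, 1, 0.6, -0.1, 0, 0, 0, 0, 1, 0.3, -0.05, 0, 0, 0, 0, 1])

```text
clock: 8.12
tcp_pos: [0.5946, -0.1295, 0.0273]
eef_rot: [-2.932, 1.571, 3.136]
contact_force: [-1.1, -0.2, 1.7]
width: 0.0098
```

```bash
python3 - <<'E'
from h import *
cam('side','side3')
im=load('side3')['im'];c=im[160:320,260:480]
cv2.imwrite(f'pics/side3c.png',cv2.resize(c,None,fx=3,fy=3,interpolation=cv2.INTER_CUBIC)[:,:,::-1])
E
```

```text
(no output)
```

View pics/side3c.png

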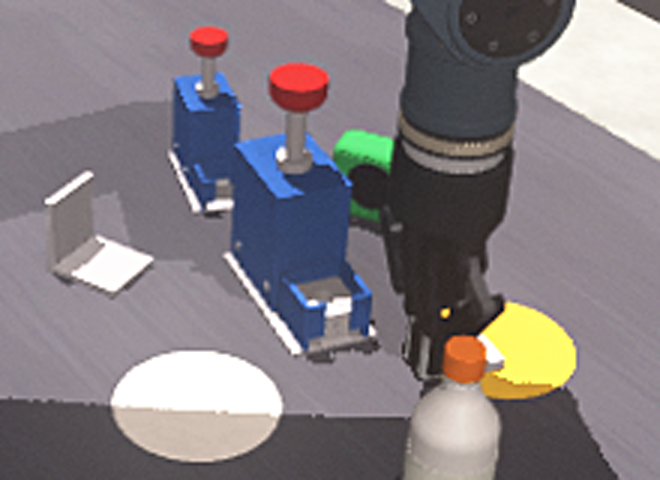

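```bash
python3 - <<'E'
from h import *
zs=load('side3');g=lambda p:np.array(p)/3.-1/3+[260,160]
q=ray(zs,[g([484,333]),g([503,362])],.008);print(q,np.degrees(np.arctan2(*(q[1]-q[0])[1::-1])))
P=pts(zs)
sel=(P[...,2]>.005)&(P[...,2]<.012)&(np.hypot(P[...,0]-.63,P[...,1]+.135)<.045)
print(P[sel].max(0),P[sel].min(0))
c=load('side3')['im'][250:300,390:460];cv2.imwrite('pics/side3d.png',cv2.resize(c,None,fx=10,fy=10,interpolation=cv2.INTER_CUBIC)[:,:,::-1])
E
```

```text
[[ 0.64865258 -0.13029898  0.008     ]
 [ 0.63753261 -0.16132608  0.008     ]] -109.71745003045353
[ 0.64939007 -0.11777106  0.01079695] [ 0.58524756 -0.16027741  0.00506333]
```

View pics/side3d.png

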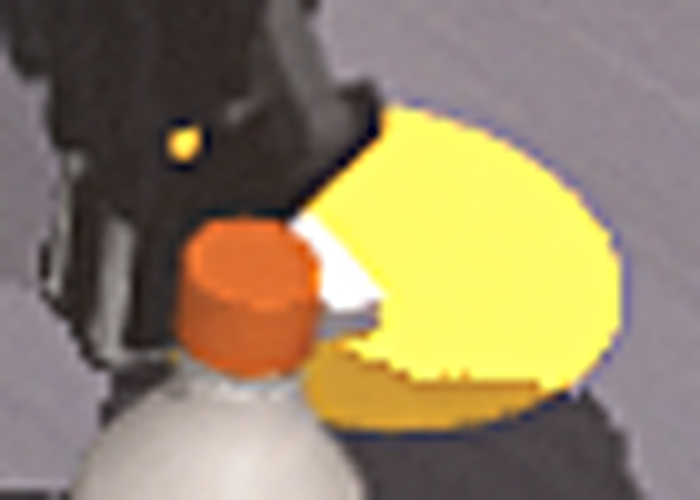

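servo_tool(moves=[0.5, -0.05, 0, 0, 0, 0, 1, 0.8, -0.05, 0, 0, 0, 0, 1, 0.7, -0.05, 0, 0, 0, 0, 1, 0.4, -0.03, 0, 0, 0, 0, 1, 0.3, -0.02, 0, 0, 0, 0, 1, 0, 0, 0, 0, 0, 0, 1])

```text
clock: 8.93
tcp_pos: [0.6217, -0.1315, 0.0273]
eef_rot: [-0.041, 1.57, -0.256]
contact_force: [-0.8, 0.0, -0.1]
width: 0.0098
```

servo_tool(moves=[-1, 0.2, 0, 0, 0, 0, 1, -2, 0.4, 0, 0, 0, 0, 1, 0, 0, 4, 0, 0, 0, 1, 0, 0, 5, 0, 0, 0, 1, 0, 0, 5, 0, 0, 0, 1, 0, 0, 5, 0, 0, 0, 1, -5, -3, 3, 0, 0, 0, 1, -5, -3, 0, 0, 0, 0, 1, -5, -3, 0, 0, 0, 0, 1, -2, -5, 0, 0, 0, 0, 1, 0, -5, 0, 0, 0, 0, 1, 0, -5, 0, 0, 0, 0, 1])

```text
clock: 10.42
tcp_pos: [0.4224, -0.3649, 0.246]
eef_rot: [1.836, 1.57, 1.62]
contact_force: [0.5, -0.4, 0.8]
width: 0.0102
```

```bash
python3 - <<'E'
from h import *
cam('side','side4');cam('top','top4')
im=load('side4')['im'];c=im[160:320,260:480]
cv2.imwrite(f'pics/side4c.png',cv2.resize(c,None,fx=3,fy=3,interpolation=cv2.INTER_CUBIC)[:,:,::-1])
im=load('top4')['im'];c=im[110:270,260:480]
cv2.imwrite(f'pics/top4c.png',cv2.resize(c,None,fx=3,fy=3,interpolation=cv2.INTER_CUBIC)[:,:,::-1])
E
```

```text
(no output)
```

View pics/side4c.png

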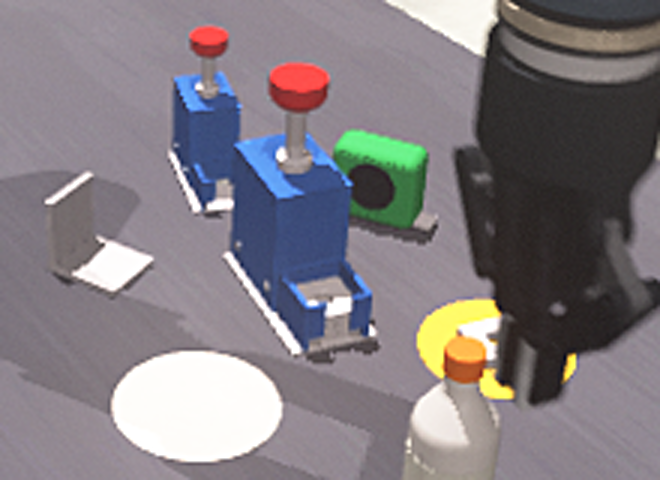

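View pics/top4c.png

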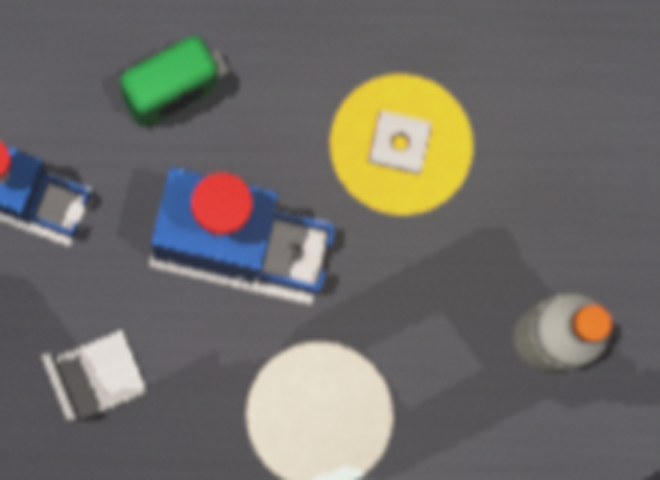

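The washer's hole is at crop (401,143), almost at the centre of the yellow spot at (401,144). The washer lies flat with yellow all round it, and the bottle, angle and tape look unmoved. I'll check the numbers and hand in.

```bash
python3 - <<'E'
from h import *
a,b=load('top0'),load('top4')
print(ray(b,[np.array([401,143])/3-1/3+[260,110]],.008))
P=pts(b);s=(P[...,2]>.004)&(np.hypot(P[...,0]-.652,P[...,1]+.138)<.04);print('heights',np.percentile(P[s][:,2],[5,50,95]))
def mk(z,lo,hi):
    m=cv2.inRange(cv2.cvtColor(z['im'],cv2.COLOR_RGB2HSV),lo,hi);v,u=np.nonzero(m[110:270,260:480]);return u.mean()+260,v.mean()+110
for n,lo,hi in(('green',(50,120,0),(75,255,255)),('orange',(8,180,150),(18,255,255))):print(n,mk(a,lo,hi),mk(b,lo,hi))
print(monitor.observe()['contact_force'],monitor.observe()['clock']); print(env.job_done())
E
```

```text
[[ 0.65088368 -0.1371622   0.008     ]]
heights [0.00447167 0.00757997 0.01122087]
green (np.float64(315.4395833333333), np.float64(135.08958333333334)) (np.float64(315.49266247379455), np.float64(135.0314465408805))
orange (np.float64(456.8571428571429), np.float64(217.36263736263737)) (np.float64(456.96907216494844), np.float64(217.45360824742266))
[0.41717924 0.35441772 0.58448506] 10.525
the job is handed in; nothing more can be done
None
```

The job is done and handed in: one washer was pressed out of the largest feeder and now lies flat inside the yellow spot. It took about 10.5 s.

- **Press:** I pushed the plunger down once with closed fingers until it hit the hard stop. The fingertips were at 125 mm and the wrist read up to about 36 N vertically (38 N in all). The knob came back up and one washer came out.
- **Push:** I slid the washer across the bench with the fingertips about 2 mm above it, without lifting it. Then I moved the arm clear.
- **Washer position:** In the last check its centre was at (0.651, -0.137), against the spot centre at (0.652, -0.138). That is about 1 mm off, where roughly 27 mm was allowed. Its top measured about 8 mm above the bench, so it lies flat.
- **Things to be left alone:** The tape and bottle moved by about 0.1 pixel or less between the first and last pictures, which is measurement noise. The angle and the washers left in the feeder I checked only by eye. They looked untouched.

The washer's position before the push differed by about 2 to 3 mm between the top and side views. No check failed.

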